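# Find the slot the feeler gauge still passes

## Robot

A 6-joint arm with a two-finger parallel gripper is mounted at the origin on the work surface. World frame = base frame: x ahead of the robot, y to its left, z up, the work surface at z = 0. Lengths are in m, angles in rad, forces in N, time in s.
With the tool pointing down it reaches from about 0.425 to 0.95 m from the base axis. Payload 3.5 kg.
Tool frame: the origin (TCP) lies midway between the tips of the shut fingers; the grasp point (between the pads) lies 19 mm behind it; y points along the fingers, x is the direction in which the jaws open and shut, and the axes are right-handed (so a half turn about y gives the same grasp; the last joint's range is limited). The gripper opens to 85 mm and grips with 20 to 120 N. Pads are 22 mm wide; open, the fingers measure 114 mm over their backs; the gripper's body (76 mm by 85 mm) begins 54 mm behind the grasp point. The pads swing forward as they close: fully open they stand 13 mm farther back than shut.
Start: joints at [-1.274, 0.286, 1.577, -0, 1.279, -0.15], TCP at [0.292, -0.609, 0.231] pointing down, gripper open.
Joint ranges: [-2.77, 2.77], [-0.9, 2.22], [0.21, 2.48], [-1.53, 4.67], [0.24, 2.81], [-2.84, 2.84]. Speed limits (rad/s): [2.79, 2.79, 3.14, 3.14, 3.14, 3.14].

## Interface

Orientations are given as a unit quaternion [x, y, z, w].
In Python, from plant import ctrl, viewer gives the robot as it stands.
- The arm moves only by the tool step_arm, never from a script. Its argument "rows" is a list of rows, each a list of 3 entries, a list of its own where there are three numbers: the turn, a rotation vector about the tool's x, y, z in degrees, then the shift along the tool's x, y, z in mm, then the closure, from 0 (fully open) to 1 (shut). A call has 1 to 10 rows; each row is the pose to reach, as a shift and turn from the pose commanded when the call began, along the tool's axes at that moment; what a row does not reach only later rows make up. A row lasts 1/12 s, in which the tool goes at most 41.7 mm and 7.16 degrees, less where a joint would pass 70% of its speed; a pose out of reach is approached as far as the arm can. A call with a gripper value outside its range is refused whole. The fingers move at their own pace and stop on an object; "newtons" is the grip in N (left out, the last holds). Time passes only in rows, so rows that repeat a pose let the fingers close. It gives the time, the measured TCP pose, the force and the opening at its end, in the units of the state.
- ctrl.get_state(): the state, without advancing time (a new reading comes with each control period).
- viewer.read_camera(name): name is "side" or "top"; returns (picture, depth): 400x640x3 uint8, red, green, blue; 400x640 float32, m along the optical axis (not along the pixel's ray), 0 where there is no reading.
- viewer.calibration(name): a dict with "K" (3x3 intrinsics, pixels), "D" ([k1, k2, p1, p2, k3] as OpenCV has them; the pictures are not rectified), "R" (3x3) and "t" (3): a world point X has camera coordinates R X + t. Camera axes: x right, y down, z forward; pixel columns grow to the right and rows downward; lengths in m; the calibration is good to about 2 mm. A picture is of the moment at which its call begins. calibration takes no time and is no camera call.
- ctrl.sign_off(): hands the job in, once; it reports no verdict.
The state is a dict: "time": time; "qpos": joint angles; "dq": joint speeds; "joint_efforts": joint torques, N m; "eef_pos": TCP position; "tcp_rot": TCP orientation; "contact_force": force on the tool from outside, world axes, zero at the start; "wrist_torque": the same for the moment, N m; "opening": opening from 0.0 (shut) to 1.0 (fully open).
Only numpy, scipy, OpenCV 4.12 (cv2) and the standard library are available. Lean on these libraries where they do the work, as an engineer would, in place of code of your own. Each camera call takes 0.05 s, during which the arm holds its last target.

## Task

Take the red-handled feeler gauge out of its wooden stand and try its blade in all three slots of the steel slot block, one after another from the robot's right to its left: it goes fully home in a good slot and jams part-way, about half the blade in, in one that has closed up, so slide it gently each time until it stops, and never force it. Then leave it standing fully home in a good slot, shoulder down on the block's top: keep hold of it until it is home, let go, and leave everything else on the bench alone.

Things in the scene. Friction and masses are not known exactly. Their poses are not given: they have to be found in the camera images.
- gauge_handle (a point): Centre of the feeler gauge's red handle: 28 mm (its x) by 14 mm (its y) by 50 mm tall (its z), gripped across its y. The point is 25 mm above the flat shoulder (the handle's underside) and 25 mm below its top. Loose, about 90 g. At the start it stands upright in the wooden stand, shoulder on the stand's top.
- gauge_tip (a point): Lower end of the gauge's steel blade, in the middle, 67 mm straight below the handle's centre; axes as the handle. The blade hangs from the shoulder, 42 mm long, 20 mm wide (x), 4 mm thick (y), narrowed and rounded over its last 6 mm to about 3 mm thick.
- stand: Fixed wooden stand, 70 mm (x) by 50 mm (y) by 52 mm tall, with a slot 8 mm thick (y) by 27 mm (x) from top to bottom that holds the gauge's blade. Origin at the centre of its underside, on the bench.
- block_tray: Fixed dark wooden tray, 84 (x) x 196 (y) x 12 mm, origin at the centre of its underside, on the bench, z up. On it a steel slot block, 50 (x) x 160 (y) mm, flat top 74 mm above the bench, rests on a rubber cushion: it sinks 1 mm per 4 N pressed on it and springs back. The block sits up to 3.5 mm off the tray's middle, along y only, fixed for the episode. Three slots go straight down from its top.
- slot0 (a point): Nominal mouth of slot 0 (right one as the robot sees it, tray y = -18 mm), on the block's top. The real mouth is up to 3.5 mm away along the tray's y, by the same shift for all three slots. Axes as the tray. Slot: 34 mm long (x), 6 mm thick (y), 48 mm deep, sharp-edged. If closed up inside, the blade jams 21 mm down; at least one slot, usually just one, is clear.
- slot1 (a point): Nominal mouth of slot 1 (middle one as the robot sees it, tray y = 0 mm), on the block's top. The real mouth is up to 3.5 mm away along the tray's y, by the same shift for all three slots. Axes as the tray. Slot: 34 mm long (x), 6 mm thick (y), 48 mm deep, sharp-edged. If closed up inside, the blade jams 21 mm down; at least one slot, usually just one, is clear.
- slot2 (a point): Nominal mouth of slot 2 (left one as the robot sees it, tray y = 18 mm), on the block's top. The real mouth is up to 3.5 mm away along the tray's y, by the same shift for all three slots. Axes as the tray. Slot: 34 mm long (x), 6 mm thick (y), 48 mm deep, sharp-edged. If closed up inside, the blade jams 21 mm down; at least one slot, usually just one, is clear.
- bowl: small black plastic bowl, 72 mm wide, 30 mm high; bystander, to be left alone. Origin at its underside.
- brass_ring: brass ring, 28 mm outside, 12 mm high; bystander, to be left alone. Origin at its underside.
- hammer: hand hammer lying on the bench; bystander, to be left alone.
- tweezers: steel tweezers lying flat, 150 mm long, 5 mm high; bystander, to be left alone. Origin at its underside.
- charcoal: black soldering block 70 x 110 x 28 mm with two silver scrolls on top; bystander, to be left alone. Origin at its underside.
- jar: amber glass jar with a white lid, 44 mm wide, 45 mm high; bystander, to be left alone. Origin at its underside.
- gauge: The feeler gauge as a whole; origin at the blade's tip, axes as the handle.

How it is judged:
On the way, in this order (a step that is already met when the one before it is completed fails the run):
1. the gauge is drawn up out of its stand (z of gauge_tip in the frame of stand above 0.056 m and contact force between the fingers and gauge above 1 N), for 0.1 s.
2. the held blade is tried in the right slot (slot0), at least 16 mm deep (x of gauge_tip in the frame of block_tray between -0.012 and 0.012 m and y of gauge_tip in the frame of block_tray between -0.0245 and -0.0115 m and z of gauge_tip in the frame of block_tray below 0.058 m and contact force between the fingers and gauge above 1 N), for 0.1 s.
3. the held blade is tried in the middle slot (slot1), at least 16 mm deep (x of gauge_tip in the frame of block_tray between -0.012 and 0.012 m and y of gauge_tip in the frame of block_tray between -0.0065 and 0.0065 m and z of gauge_tip in the frame of block_tray below 0.058 m and contact force between the fingers and gauge above 1 N), for 0.1 s.
4. the held blade is tried in the left slot (slot2), at least 16 mm deep (x of gauge_tip in the frame of block_tray between -0.012 and 0.012 m and y of gauge_tip in the frame of block_tray between 0.0115 and 0.0245 m and z of gauge_tip in the frame of block_tray below 0.058 m and contact force between the fingers and gauge above 1 N), for 0.1 s.
At the end, for the whole second after the job is handed in: After all three slots were tried in order, the gauge stands, let go and at rest, in one of the block's slots with its blade fully in (shoulder within 2.5 mm of the block's top), upright within 0.1 rad; every bystander within 20 mm of where it was (x of gauge_tip in the frame of block_tray between -0.012 and 0.012 m and y of gauge_tip in the frame of block_tray between -0.026 and 0.026 m and z of gauge_tip in the frame of block_tray between 0.0285 and 0.0345 m and angle between gauge_tip's own z axis and vertical below 0.1 rad and linear speed of gauge below 0.02 m/s and contact force between the fingers and gauge below 0.1 N and distance of each of bowl, brass_ring, hammer, tweezers, charcoal, jar from where it was at the start of the episode below 0.02 m); the robot touches nothing.
It fails at once if the gauge is forced: more than 20 N between the gauge and the slot block (contact force between gauge and block_tray above 20 N).
It fails at once if the hand or arm presses on the slot block or its tray with more than 20 N (contact force between any of the fingers, the arm and block_tray above 20 N).
It fails at once if the gauge is let go while its blade is only part-way into the block (x of gauge_tip in the frame of block_tray between -0.012 and 0.012 m and y of gauge_tip in the frame of block_tray between -0.026 and 0.026 m and z of gauge_tip in the frame of block_tray between 0.037 and 0.068 m and contact force between the fingers and gauge below 0.3 N).
It fails at once if a bystander is pushed away by more than 20 mm (distance of any of bowl, brass_ring, hammer, tweezers, charcoal, jar from where it was at the start of the episode above 0.02 m).
It also fails if it takes over 58 s, if anything falls off the work surface, if the arm or the gripper's body presses on something with over 40 N, if the wrist force passes 120 N, or if a joint passes its speed limit or range.

## Working session

There is one attempt and no reset: what is moved stays moved. The work goes in short steps, Python scripts to look and compute and a tool call to move; the robot and the scene stay as the last step left them, time stands still between calls to the robot, and variables do not carry over. Pictures are saved under pics/ and viewed, and the job is handed in when it is done.

Besides the shell and the picture viewer there is one more tool, called as name(argument=value, ...) on one line, values as JSON. step_arm: Moves the arm, as the interface text tells. Its arguments: {"type":"object","properties":{"rows":{"type":"array"},"newtons":{"type":"number"}},"required":["rows"]}

```bash
mkdir -p pics; ls
python3 - <<'E'
from plant import ctrl, viewer
import cv2, numpy as np
s=ctrl.get_state(); print({k:np.round(v,4).tolist() for k,v in s.items()})
for n in ("side","top"):
    p,d=viewer.read_camera(n); cv2.imwrite(f"pics/{n}0.png",p[:,:,::-1]); np.savez(f"pics/{n}0.npz",p=p,d=d)
    c=viewer.calibration(n); print(n,{k:np.round(v,4).tolist() for k,v in c.items()})
E
```

```text
pics
{'time': 0.0, 'qpos': [-1.274, 0.2872, 1.5782, 0.0, 1.2786, -0.15], 'dq': [0.0013, 0.0, 0.0023, 0.0005, -0.0015, 0.0002], 'joint_efforts': [-0.0017, -40.5984, -29.2626, -0.0002, 0.0058, 0.0], 'eef_pos': [0.2915, -0.6081, 0.2299], 'tcp_rot': [-0.5978, 0.3774, -0.3762, 0.5989], 'contact_force': [0.3115, 0.1884, -0.4209], 'wrist_torque': [-0.0107, -0.0246, 0.0622], 'opening': 1.0011}
side {'K': [[427.118, 0.0, 317.2379], [0.0, 427.118, 200.2834], [0.0, 0.0, 1.0]], 'D': [-0.0899, 0.0, 0.0, 0.0, 0.0], 'R': [[-0.9369, -0.3496, 0.0011], [-0.1928, 0.5141, -0.8358], [0.2916, -0.7832, -0.5491]], 't': [0.5105, 0.1819, 0.8912]}
top {'K': [[429.6642, 0.0, 321.7039], [0.0, 429.6642, 197.3191], [0.0, 0.0, 1.0]], 'D': [0.038, 0.0, 0.0, 0.0, 0.0], 'R': [[-0.0137, -0.9998, -0.0125], [-0.9933, 0.015, -0.115], [0.1151, 0.0108, -0.9933]], 't': [-0.0118, 0.5713, 1.0497]}
```

View pics/side0.png

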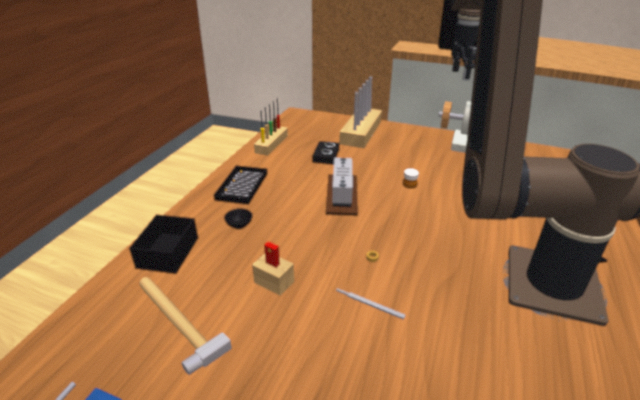

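View pics/top0.png

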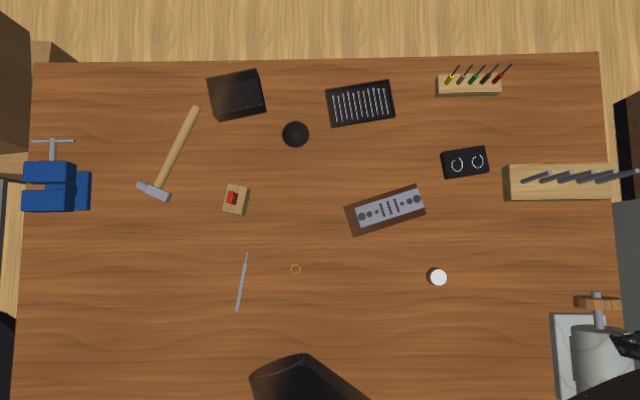

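Run:
```python
import cv2, numpy as np
p=np.load("pics/top0.npz")["p"][:,:,::-1]
a=cv2.resize(p[175:245,335:435],None,fx=7,fy=7,interpolation=cv2.INTER_CUBIC)
cv2.imwrite("pics/zb.png",a)
b=cv2.resize(p[175:225,212:262],None,fx=8,fy=8,interpolation=cv2.INTER_CUBIC)
q=np.load("pics/side0.npz")["p"][:,:,::-1]
c=cv2.resize(q[235:295,245:305],None,fx=6.6667,fy=6.6667,interpolation=cv2.INTER_CUBIC)
cv2.imwrite("pics/zg.png",np.hstack([b,c]))
```

```text
(no output)
```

View pics/zb.png

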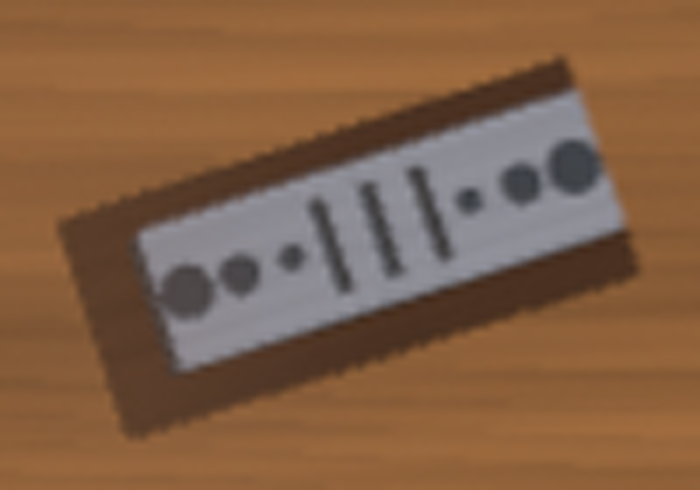

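View pics/zg.png

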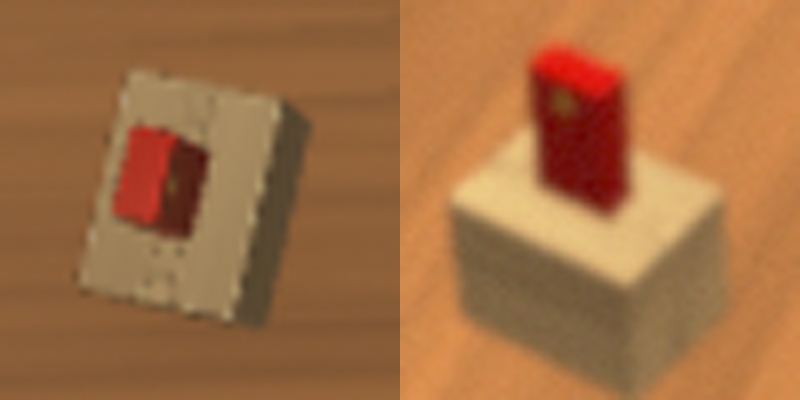

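```bash
cat > h.py <<'E'
import cv2, numpy as np
from plant import ctrl, viewer
def ray(n,px):
    c=viewer.calibration(n);K,D,R,t=[np.array(c[k],float) for k in("K","D","R","t")]
    u=cv2.undistortPoints(np.array(px,float).reshape(-1,1,2),K,D).reshape(-1,2)
    d=np.c_[u,np.ones(len(u))]@R
    return -R.T@t,d
def plane(n,px,z):
    o,d=ray(n,px); s=(z-o[2])/d[:,2]; return o+s[:,None]*d
def proj(n,X):
    c=viewer.calibration(n);K,D,R,t=[np.array(c[k],float) for k in("K","D","R","t")]
    return cv2.projectPoints(np.array(X,float).reshape(-1,1,3),cv2.Rodrigues(R)[0],t,K,D)[0].reshape(-1,2)
E
python3 - <<'E'
from h import *
p=np.load("pics/top0.npz")["p"]
hsv=cv2.cvtColor(p,cv2.COLOR_RGB2HSV)
def rect(m,z,off=(0,0),n="top"):
    cs,_=cv2.findContours(m.astype(np.uint8),cv2.RETR_EXTERNAL,cv2.CHAIN_APPROX_NONE)
    c=max(cs,key=cv2.contourArea).reshape(-1,2)+np.array(off)
    X=plane(n,c,z)[:,:2]
    (ctr,sz,ang)=cv2.minAreaRect((X*1000).astype(np.float32)); print(len(c),np.round(ctr,1),np.round(sz,1),round(ang,2))
    return ctr
roi=np.zeros(p.shape[:2],bool); roi[175:245,335:435]=1
m=roi&(hsv[...,1]<70)   # block top incl. dark
print("block");rect(m,.074)
# tray: dark brown
roi2=roi
V=hsv[...,2]
tm=roi&((V<95)|(hsv[...,1]<70)); print("tray");rect(tm,.012)
# slots: dark, low sat, elongated, upsample gray
g=cv2.cvtColor(p,cv2.COLOR_RGB2GRAY)[175:245,335:435]
G=cv2.resize(g,None,fx=8,fy=8,interpolation=cv2.INTER_CUBIC)
S=cv2.resize(m[175:245,335:435].astype(np.uint8),None,fx=8,fy=8,interpolation=cv2.INTER_NEAREST)
cs,_=cv2.findContours(((G<115)&(S>0)).astype(np.uint8),cv2.RETR_EXTERNAL,cv2.CHAIN_APPROX_NONE)
for c in cs:
    if cv2.contourArea(c)<300: continue
    px=(c.reshape(-1,2)+.5)/8-.5+np.array([335,175])
    X=plane("top",px,.074)[:,:2]*1000
    M=cv2.moments(X.astype(np.float32).reshape(-1,1,2)); r=cv2.minAreaRect(X.astype(np.float32))
    print("dark",np.round(px.mean(0),1),np.round([M['m10']/M['m00'],M['m01']/M['m00']],1),np.round(r[1],1),round(r[2],1))
roi=np.zeros(p.shape[:2],bool); roi[175:225,212:262]=1
red=roi&(hsv[...,1]>150)&((hsv[...,0]<6)|(hsv[...,0]>172))
print("redV",np.percentile(V[red],[5,30,50,70,95]))
print("redtop");rect(red&(V>150),.102)
h=hsv[...,0]
sm=roi&(((hsv[...,1]<140)&(V>125))|red); print("standtop");rect(sm,.052)
for q in [(225,185),(245,190),(253,200),(240,210)]: print(hsv[q[1],q[0]])
# side red
q=np.load("pics/side0.npz")["p"];hs=cv2.cvtColor(q,cv2.COLOR_RGB2HSV)
r=(hs[...,1]>150)&((hs[...,0]<6)|(hs[...,0]>172)); r[:235]=0;r[295:]=0;r[:,:245]=0;r[:,305:]=0
print("sideV",np.percentile(hs[...,2][r],[5,30,50,70,95]))
rect(r&(hs[...,2]>190),.102,n="side")
E
```

```text
block
165 [ 539.2 -180.6] [ 52.9 164. ] 17.15
tray
200 [ 538.7 -179.6] [ 82.5 196.4] 17.11
dark [376.2 211.3] [ 530.4 -151.3] [9.1 9.9] 43.9
dark [381.5 217.2] [ 518.4 -136.6] [ 46.1 168.2] 0.7
dark [381.8 209.7] [ 534.3 -164.8] [34.8  7.3] 17.0
dark [401.6 203.2] [ 549.1 -212.8] [9.3 9.4] 25.7
dark [388.9 207.3] [ 539.5 -182.1] [34.7  7.6] 16.4
dark [396.  204.9] [ 545.1 -199.2] [35.   7.3] 17.1
dark [409.1 200.8] [ 554.8 -230.8] [14.4 15.3] 21.8
dark [416.9 198.3] [ 560.3 -249. ] [19.3 20.8] 40.7
dark [385.3 197.3] [ 564.7 -176.1] [  3.9 159.1] 17.5
redV [112.6 172.  175.  177.  183.8]
redtop
28 [568.8 197. ] [12.1 26. ] 78.09
standtop
90 [569.  197.1] [49.5 71.1] 77.5
[ 14 151 147]
[ 18 108 163]
[ 14 153 137]
[ 18 110 158]
sideV [110. 113. 123. 138. 226.]
25 [568.3 198.3] [11.8 25.9] 74.56
```

```bash
cat >> h.py <<'E'
from scipy.spatial.transform import Rotation as Ro
def go(xyz,ang):
    """delta in tool frame to get TCP to xyz, tool y down, tool x at world angle ang (or +180, nearest)"""
    s=ctrl.get_state(); R=Ro.from_quat(s["tcp_rot"])
    best=None
    for a in (ang,ang+180):
        c,n=np.cos(np.radians(a)),np.sin(np.radians(a))
        x=np.array([c,n,0]);y=np.array([0,0,-1.]);T=Ro.from_matrix(np.c_[x,y,np.cross(x,y)])
        rv=(R.inv()*T).as_rotvec(degrees=True)
        if best is None or np.linalg.norm(rv)<np.linalg.norm(best): best=rv
    print("t",round(s["time"],2),"pos",np.round(s["eef_pos"]*np.array(1000),1),"F",np.round(s["contact_force"],1),"open",round(s["opening"],3),"q6",np.round(s["qpos"],2))
    print("tool x",np.round(R.as_matrix()[:,0],4),"y",np.round(R.as_matrix()[:,1],4))
    print("turn",np.round(best,2),"shift mm",np.round(R.inv().apply(np.array(xyz)-np.array(s["eef_pos"])*1000),1))
E
python3 -c "
from h import *
go([568.9,197,180],77.5)"
```

```text
t 0.1 pos [ 291.5 -608.1  230. ] F [-0.9  0.5 -0.4] open 0.995 q6 [-1.27  0.29  1.58 -0.    1.28 -0.15]
tool x [ 0.4321 -0.9018 -0.0022] y [-6.0e-04  2.1e-03 -1.0e+00]
turn [ 2.00e-02  3.81e+01 -1.30e-01] shift mm [-606.1   51.5  598. ]
```

step_arm(rows=[[[0,4,0],[-35,0,35],0],[[0,8,0],[-75,5,75],0],[[0,12,0],[-115,5,113],0],[[0,16,0],[-155,10,153],0],[[0,20,0],[-195,10,192],0],[[0,24,0],[-235,15,232],0],[[0,28,0],[-270,15,267],0],[[0,32,0],[-305,15,301],0],[[0,36,0],[-340,20,335],0],[[0,38.1,0],[-370,20,365],0]])

```text
time: 0.93
eef_pos: [0.4272, -0.213, 0.2145]
tcp_rot: [-0.442, 0.552, -0.552, 0.442]
contact_force: [0.4, -0.2, 1.0]
opening: 0.998
```

```bash
python3 -c "
from h import *
go([568.9,197,140],77.5)"
```

```text
t 0.93 pos [ 427.2 -213.   214.5] F [ 0.4 -0.2  1. ] open 0.998 q6 [-0.68 -0.15  2.07  0.    1.22  1.12]
tool x [-2.199e-01 -9.755e-01 -3.000e-04] y [-3.e-04  4.e-04 -1.e+00]
turn [ 0.02 -0.2  -0.02] shift mm [-431.1   74.6   48.2]
```

step_arm(rows=[[[0,0,0],[0,0,0],0],[[0,0,0],[0,0,0],0]])

```text
time: 1.1
eef_pos: [0.4275, -0.2131, 0.2145]
tcp_rot: [-0.444, 0.551, -0.55, 0.444]
contact_force: [1.6, -1.4, -0.3]
opening: 0.997
```

```bash
python3 -c "
from h import *
go([568.9,197,140],77.5)"
```

```text
t 1.1 pos [ 427.5 -213.1  214.5] F [ 1.6 -1.4 -0.3] open 0.997 q6 [-0.68 -0.14  2.06 -0.    1.22  1.11]
tool x [-2.117e-01 -9.773e-01 -1.000e-04] y [-6.e-04  2.e-04 -1.e+00]
turn [ 0.04  0.28 -0.  ] shift mm [-430.7   74.5   51.4]
```

step_arm(rows=[[[0,0.3,0],[-35,0,4],0],[[0,0.3,0],[-70,0,8],0],[[0,0.3,0],[-105,0,12],0],[[0,0.3,0],[-140,0,17],0],[[0,0.3,0],[-175,0,21],0],[[0,0.3,0],[-210,0,25],0],[[0,0.3,0],[-245,10,29],0],[[0,0.3,0],[-280,20,33],0],[[0,0.3,0],[-315,30,38],0],[[0,0.3,0],[-345,35,41],0]])

```text
time: 1.93
eef_pos: [0.5425, 0.1131, 0.1784]
tcp_rot: [-0.441, 0.553, -0.553, 0.44]
contact_force: [-0.3, -0.9, 0.4]
opening: 0.998
```

```bash
python3 -c "
from h import *
go([568.9,197,140],77.5)"
```

```text
t 1.93 pos [542.5 113.1 178.4] F [-0.3 -0.9  0.4] open 0.998 q6 [ 0.02  0.07  1.92 -0.    1.15  1.82]
tool x [-2.226e-01 -9.749e-01  7.000e-04] y [-1.7e-03 -3.0e-04 -1.0e+00]
turn [ 0.09 -0.36  0.04] shift mm [-87.7  38.3   7.1]
```

step_arm(rows=[[[0,0,0],[-30,10,2],0],[[0,0,0],[-60,25,5],0],[[0,0,0],[-88,38,7],0],[[0,0,0],[-88,38,7],0],[[0,0,0],[-88,38,7],0],[[0,0,0],[-88,38,7],0]])

```text
time: 2.43
eef_pos: [0.5688, 0.1956, 0.1417]
tcp_rot: [0.441, -0.553, 0.553, -0.441]
contact_force: [0.7, 0.0, -0.4]
opening: 1.0
```

```bash
python3 -c "
from h import *
go([568.9,197,61],77.5)
p,d=viewer.read_camera('top');cv2.imwrite('pics/t1.png',p[:,:,::-1])
q,d=viewer.read_camera('side');cv2.imwrite('pics/s1.png',cv2.resize(q[100:300,180:420,::-1],None,fx=3,fy=3))
"
```

```text
t 2.43 pos [568.8 195.6 141.7] F [ 0.7  0.  -0.4] open 1.0 q6 [ 0.16  0.22  1.83 -0.    1.09  1.96]
tool x [-2.226e-01 -9.749e-01  8.000e-04] y [-5.e-04 -7.e-04 -1.e+00]
turn [ 0.02 -0.36  0.05] shift mm [-1.4 80.7 -0.2]
```

View pics/s1.png

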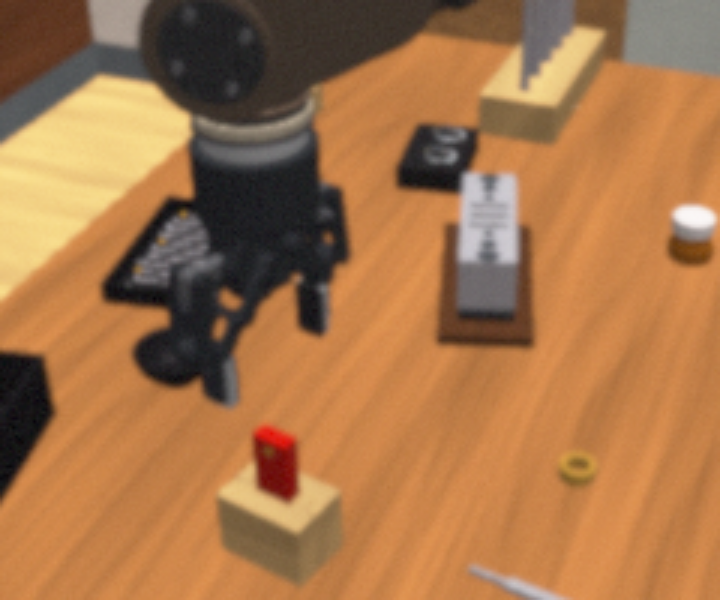

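step_arm(rows=[[[0,-0.4,0],[-1.4,30,0],0],[[0,-0.4,0],[-1.4,60,0],0],[[0,-0.4,0],[-1.4,80,0],0],[[0,-0.4,0],[-1.4,80,0],0],[[0,-0.4,0],[-1.4,80,0],0]], newtons=30)

```text
time: 2.95
eef_pos: [0.5682, 0.1973, 0.0617]
tcp_rot: [-0.443, 0.552, -0.551, 0.442]
contact_force: [-0.6, -0.1, -0.0]
opening: 1.002
```

```bash
python3 -c "
from h import *
go([568.9,197,61],77.5)"
```

```text
t 2.95 pos [568.2 197.3  61.7] F [-0.6 -0.1 -0. ] open 1.002 q6 [ 0.17  0.32  1.87 -0.    0.95  1.95]
tool x [-2.161e-01 -9.764e-01  7.000e-04] y [-1.6e-03 -4.0e-04 -1.0e+00]
turn [0.08 0.02 0.04] shift mm [0.1 0.7 0.7]
```

step_arm(rows=[[[0,0,0],[0,0,0.5],0.3],[[0,0,0],[0,0,0.5],0.6],[[0,0,0],[0,0,0.5],0.8],[[0,0,0],[0,0,0.5],0.9],[[0,0,0],[0,0,0.5],1],[[0,0,0],[0,0,0.5],1],[[0,0,0],[0,0,0.5],1],[[0,0,0],[0,0,0.5],1],[[0,0,0],[0,0,0.5],1],[[0,0,0],[0,0,0.5],1]], newtons=40)

```text
time: 3.78
eef_pos: [0.5694, 0.1984, 0.0626]
tcp_rot: [0.443, -0.551, 0.551, -0.443]
contact_force: [-1.1, 0.2, 4.3]
opening: 0.156
```

step_arm(rows=[[[0,0,0],[0,0,0],1],[[0,0,0],[0,0,0],1],[[0,0,0],[0,-10,0],1],[[0,0,0],[0,-30,0],1],[[0,0,0],[0,-50,0],1],[[0,0,0],[0,-75,0],1],[[0,0,0],[0,-100,0],1],[[0,0,0],[0,-100,0],1],[[0,0,0],[0,-100,0],1]])

```text
time: 4.53
eef_pos: [0.5699, 0.1985, 0.1635]
tcp_rot: [0.442, -0.55, 0.552, -0.444]
contact_force: [-0.5, 0.1, -1.1]
opening: 0.159
```

```bash
python3 -c "
from h import *
go([545.1,-199.2,162],107)
p,d=viewer.read_camera('top')
q,d=viewer.read_camera('side')
np.savez('pics/2.npz',p=p,q=q)
a=cv2.resize(p[120:270,170:320,::-1],None,fx=2.667,fy=2.667);b=cv2.resize(q[130:280,220:370,::-1],None,fx=2.667,fy=2.667)
cv2.imwrite('pics/2.png',np.hstack([a,b]))
"
```

```text
t 4.53 pos [569.9 198.5 163.5] F [-0.5  0.1 -1.1] open 0.159 q6 [0.17 0.19 1.82 0.   1.13 1.95]
tool x [-0.2147 -0.9767 -0.0013] y [ 3.4e-03  6.0e-04 -1.0e+00]
turn [ -0.2  -29.4   -0.03] shift mm [393.7   1.1  61.2]
```

View pics/2.png

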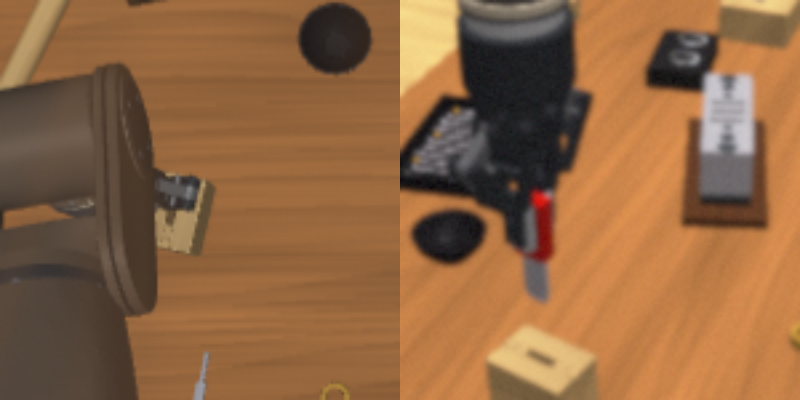

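step_arm(rows=[[[0,-2,0],[30,0,5],1],[[0,-5,0],[64,0,10],1],[[0,-8,0],[98,0,15],1],[[0,-11,0],[132,0,20],1],[[0,-14,0],[166,0,25],1],[[0,-17,0],[200,0,30],1],[[0,-20,0],[234,0,36],1],[[0,-23,0],[268,0,41],1],[[0,-26,0],[300,0,46],1],[[0,-29.4,0],[330,0,51],1]])

```text
time: 5.47
eef_pos: [0.5463, -0.1362, 0.1593]
tcp_rot: [0.569, -0.422, 0.418, -0.568]
contact_force: [0.2, 0.9, -1.1]
opening: 0.162
```

```bash
python3 -c "
from h import *
go([545.1,-199.2,150],107)"
```

```text
t 5.47 pos [ 546.3 -136.2  159.3] F [ 0.2  0.9 -1.1] open 0.162 q6 [-0.42  0.11  1.91 -0.    1.12  0.85]
tool x [ 0.2944 -0.9557 -0.0029] y [-0.0041  0.0018 -1.    ]
turn [ 0.19  0.12 -0.17] shift mm [ 59.9   9.2 -19.6]
```

step_arm(rows=[[[0,0,0],[30,5,-10],1],[[0,0,0],[60,9,-19.5],1],[[0,0,0],[60,12,-19.5],1],[[0,0,0],[60,12,-19.5],1],[[0,0,0],[60,12,-19.5],1],[[0,0,0],[60,12,-19.5],1],[[0,0,0],[60,12,-19.5],1]])

```text
time: 6.05
eef_pos: [0.5469, -0.1967, 0.1496]
tcp_rot: [-0.569, 0.42, -0.42, 0.569]
contact_force: [0.1, -0.1, -1.3]
opening: 0.158
```

```bash
cat > look.py <<'E'
from h import *; import sys
n=sys.argv[1]
go([float(v) for v in sys.argv[2:5]],107)
p,d=viewer.read_camera('top')
q,d=viewer.read_camera('side')
np.savez(f'pics/{n}.npz',p=p,q=q)
a=cv2.resize(p[160:260,335:435,::-1],None,fx=4,fy=4,interpolation=cv2.INTER_CUBIC);b=cv2.resize(q[130:230,290:390,::-1],None,fx=4,fy=4,interpolation=cv2.INTER_CUBIC)
cv2.imwrite(f'pics/{n}.png',np.hstack([a,b]))
E
python3 look.py 3 545.1 -199.2 137
```

```text
t 6.05 pos [ 546.9 -196.7  149.6] F [ 0.1 -0.1 -1.3] open 0.158 q6 [-0.52  0.16  1.88  0.    1.1   0.75]
tool x [ 2.939e-01 -9.558e-01 -7.000e-04] y [-7.e-04  6.e-04 -1.e+00]
turn [ 0.03  0.09 -0.04] shift mm [ 1.9 12.6 -2.4]
```

View pics/3.png

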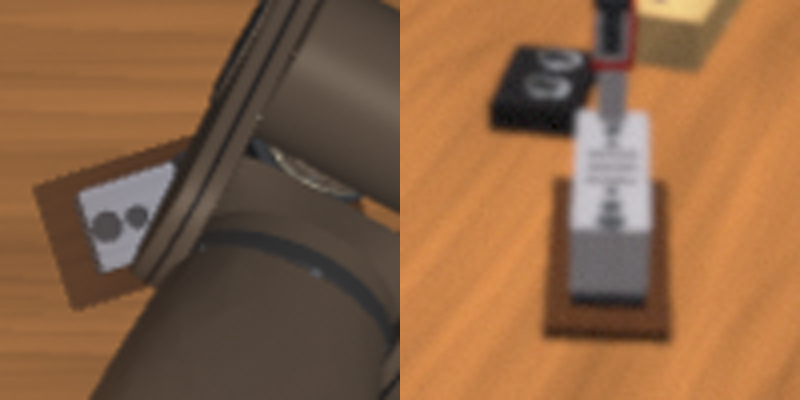

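Run:
```python
from h import *
q=np.load("pics/side0.npz")["p"]
x0,y0,w,h=325,155,40,55
g=cv2.resize(cv2.cvtColor(q,cv2.COLOR_RGB2GRAY)[y0:y0+h,x0:x0+w],None,fx=10,fy=10,interpolation=cv2.INTER_CUBIC)
cv2.imwrite("pics/sb.png",g)
# predicted slot end points (side) from top measurement
c=np.array([539.6,-182.0]);ax=np.array([np.cos(.297),np.sin(.297)]);ay=np.array([-ax[1],ax[0]])
for k in (-1,0,1):
    P=[np.r_[c+18*k*ay+s*17*ax,74]/1000 for s in(-1,0,1)]
    px=proj("side",P); print(k,np.round(px,1).tolist(), "zoom",np.round((px[1]-[x0,y0]+.5)*10))
# dark profile along slot axis centre line in tray y, from side image, on z=.074
ys=np.arange(-40,41,.5)
def prof(n,im,s):
    P=np.array([np.r_[c+y*ay+s*ax,74]/1000 for y in ys]); px=proj(n,P).astype(np.float32)
    return cv2.remap(cv2.cvtColor(im,cv2.COLOR_RGB2GRAY),px[:,:1],px[:,1:],cv2.INTER_CUBIC).ravel().astype(float)
T=np.load("pics/top0.npz")["p"]
for n,im in(("top",T),("side",q)):
    pr=sum(prof(n,im,s) for s in range(-12,13,2))/13
    for k in(-1,0,1):
        w=(abs(ys-18*k)<7); d=np.clip(np.percentile(pr[w],80)-pr[w],0,None); print(n,k,round((d*ys[w]).sum()/d.sum(),2))
```

```text
-1 [[349.0, 168.4], [342.8, 168.3], [336.6, 168.1]] zoom [183. 138.]
0 [[349.0, 171.7], [342.7, 171.5], [336.4, 171.3]] zoom [182. 170.]
1 [[349.0, 175.0], [342.6, 174.8], [336.3, 174.6]] zoom [181. 203.]
top -1 -18.13
top 0 -0.05
top 1 17.94
side -1 -19.0
side 0 -1.09
side 1 17.84
```

View pics/sb.png

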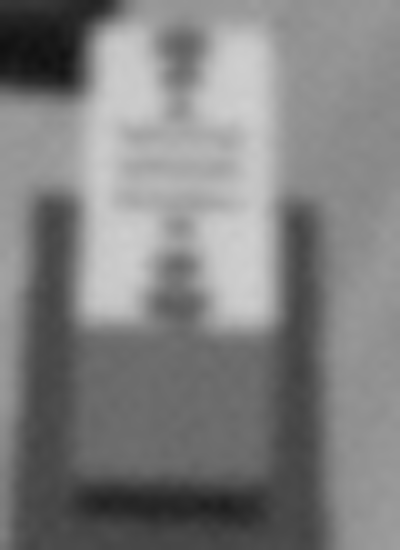

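Run:
```python
from h import *
q=np.load("pics/3.npz")["q"]
print(proj("side",[[.5469,-.1967,.097],[.5469,-.1967,.139]]))
x0,y0=325,130
cv2.imwrite("pics/tip.png",cv2.resize(q[y0:y0+50,x0:x0+40,::-1],None,fx=12,fy=12,interpolation=cv2.INTER_CUBIC))
```

```text
[[342.05981614 161.08034776]
 [342.5681911  147.0417719 ]]
```

View pics/tip.png

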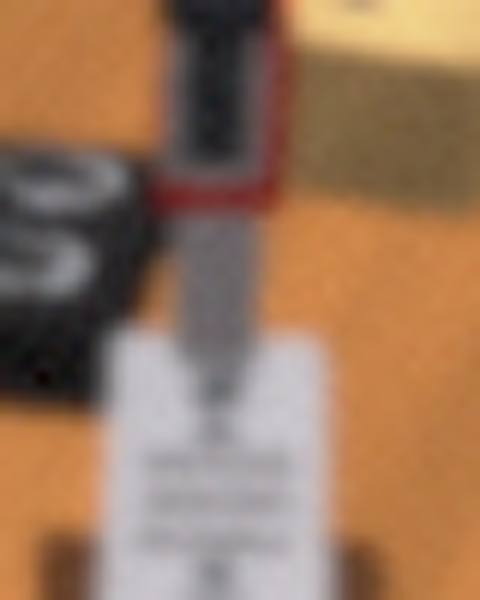

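step_arm(rows=[[[0,0,0],[2,6,-2.4],1],[[0,0,0],[2,12,-2.4],1],[[0,0,0],[2,18,-2.4],1],[[0,0,0],[2,18,-2.4],1],[[0,0,0],[2,18,-2.4],1],[[0,0,0],[2,18,-2.4],1]])

```text
time: 6.65
eef_pos: [0.5452, -0.2006, 0.1318]
tcp_rot: [-0.568, 0.421, -0.42, 0.568]
contact_force: [-0.6, 0.5, -0.8]
opening: 0.156
```

```bash
python3 look.py 4 545.1 -199.2 128; python3 -c "
import cv2,numpy as np
q=np.load('pics/4.npz')['q'];x0,y0=325,130
cv2.imwrite('pics/tip4.png',cv2.resize(q[y0:y0+50,x0:x0+40,::-1],None,fx=12,fy=12,interpolation=cv2.INTER_CUBIC))"
```

```text
t 6.65 pos [ 545.2 -200.6  131.8] F [-0.6  0.5 -0.8] open 0.156 q6 [-0.53  0.18  1.89  0.    1.07  0.75]
tool x [ 2.924e-01 -9.563e-01 -3.000e-04] y [-3.e-04  2.e-04 -1.e+00]
turn [ 0.01 -0.   -0.02] shift mm [-1.4  3.8  0.3]
```

View pics/tip4.png

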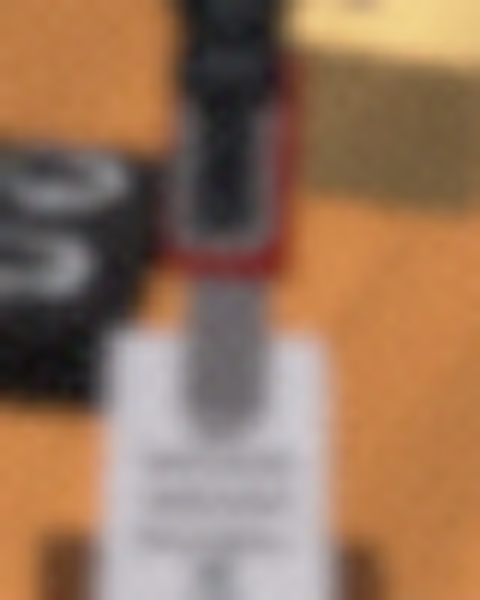

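step_arm(rows=[[[0,0,0],[-1.3,2,0.3],1],[[0,0,0],[-1.3,2,0.3],1],[[0,0,0],[-1.3,2,0.3],1],[[0,0,0],[-1.3,2,0.3],1]])

```text
time: 7.08
eef_pos: [0.5451, -0.1993, 0.13]
tcp_rot: [-0.568, 0.421, -0.421, 0.568]
contact_force: [-0.3, 0.5, -0.9]
opening: 0.156
```

```bash
python3 -c "
from h import *
go([545.1,-199.2,122],107)"
```

```text
t 7.08 pos [ 545.1 -199.3  130. ] F [-0.3  0.5 -0.9] open 0.156 q6 [-0.53  0.18  1.89 -0.    1.06  0.75]
tool x [ 2.924e-01 -9.563e-01  1.000e-04] y [ 1.e-04 -0.e+00 -1.e+00]
turn [-0.  0.  0.] shift mm [-0.1  8.  -0. ]
```

step_arm(rows=[[[0,0,0],[0,0,0],1],[[0,0,0],[0,0,0],1]])

```text
time: 7.25
eef_pos: [0.5452, -0.1993, 0.13]
tcp_rot: [-0.568, 0.421, -0.421, 0.568]
contact_force: [0.0, -0.9, -1.7]
opening: 0.156
```

```bash
python3 -c "
from h import *
go([545.1,-199.2,122],107)"
```

```text
t 7.25 pos [ 545.2 -199.3  130. ] F [ 0.  -0.9 -1.7] open 0.156 q6 [-0.53  0.18  1.89 -0.    1.06  0.75]
tool x [ 2.924e-01 -9.563e-01  1.000e-04] y [ 1.e-04 -1.e-04 -1.e+00]
turn [-0.  0.  0.] shift mm [-0.2  8.  -0. ]
```

Aligned. Descend gently past the contact height.

step_arm(rows=[[[0,0,0],[0,1.5,0],1],[[0,0,0],[0,3,0],1],[[0,0,0],[0,4,0],1],[[0,0,0],[0,5,0],1],[[0,0,0],[0,5,0],1],[[0,0,0],[0,5,0],1]])

```text
time: 7.75
eef_pos: [0.5453, -0.1994, 0.1254]
tcp_rot: [-0.568, 0.421, -0.421, 0.568]
contact_force: [-0.7, 1.8, 2.1]
opening: 0.158
```

step_arm(rows=[[[0,0,0],[0,1,0],1],[[0,0,0],[0,1,0],1],[[0,0,0],[0,1,0],1]])

```text
time: 8.0
eef_pos: [0.5453, -0.1994, 0.1246]
tcp_rot: [-0.568, 0.42, -0.421, 0.568]
contact_force: [-1.3, 0.9, 4.3]
opening: 0.154
```

```bash
python3 look.py 5 545.1 -199.2 122; python3 -c "
import cv2,numpy as np
q=np.load('pics/5.npz')['q'];x0,y0=330,150
a=cv2.resize(q[y0:y0+30,x0:x0+25,::-1],None,fx=16,fy=16,interpolation=cv2.INTER_CUBIC)
q=np.load('pics/side0.npz')['p']
b=cv2.resize(q[y0:y0+30,x0:x0+25,::-1],None,fx=16,fy=16,interpolation=cv2.INTER_CUBIC)
cv2.imwrite('pics/tip5.png',np.hstack([a,b]))"
```

```text
t 8.0 pos [ 545.3 -199.4  124.6] F [-1.3  0.9  4.3] open 0.154 q6 [-0.53  0.19  1.9  -0.    1.05  0.75]
tool x [ 2.924e-01 -9.563e-01  4.000e-04] y [ 4.e-04 -3.e-04 -1.e+00]
turn [-0.02  0.    0.02] shift mm [-0.3  2.6 -0.2]
```

View pics/tip5.png

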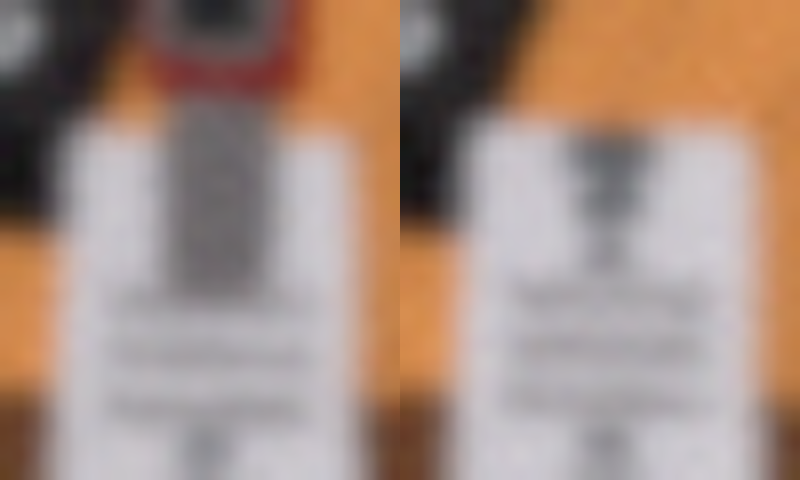

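step_arm(rows=[[[0,0,0],[-0.4,0,0],1],[[0,0,0],[-0.8,0,0],1],[[0,0,0],[-1.0,0,0],1],[[0,0,0],[-1.0,0,0],1],[[0,0,0],[-1.0,0,0],1]])

```text
time: 8.52
eef_pos: [0.5442, -0.1978, 0.1227]
tcp_rot: [-0.568, 0.421, -0.42, 0.568]
contact_force: [0.2, -0.3, -1.5]
opening: 0.161
```

step_arm(rows=[[[0,0,0],[-0.4,0,0],1],[[0,0,0],[-0.8,0,0],1],[[0,0,0],[-0.8,0,0],1],[[0,0,0],[-0.8,0,0],1]])

```text
time: 8.85
eef_pos: [0.5444, -0.1974, 0.1235]
tcp_rot: [0.568, -0.421, 0.42, -0.568]
contact_force: [-1.3, 0.2, -0.5]
opening: 0.159
```

step_arm(rows=[[[0,0,0],[0.2,2,0],1],[[0,0,0],[0.2,4,0],1],[[0,0,0],[0.2,6,0],1],[[0,0,0],[0.2,7,0],1],[[0,0,0],[0.2,8,0],1],[[0,0,0],[0.2,8,0],1],[[0,0,0],[0.2,8,0],1]])

```text
time: 9.43
eef_pos: [0.5446, -0.1977, 0.1158]
tcp_rot: [-0.568, 0.421, -0.42, 0.568]
contact_force: [0.5, -0.1, -1.3]
opening: 0.156
```

```bash
python3 -c "
from h import *
go([544.5,-197.6,106],107)"
```

```text
t 9.43 pos [ 544.6 -197.7  115.8] F [ 0.5 -0.1 -1.3] open 0.156 q6 [-0.52  0.2   1.9   0.    1.04  0.75]
tool x [ 2.923e-01 -9.563e-01 -4.000e-04] y [-4.e-04  3.e-04 -1.e+00]
turn [ 0.01 -0.   -0.02] shift mm [-0.1  9.8 -0. ]
```

step_arm(rows=[[[0,0,0],[0,2,0],1],[[0,0,0],[0,4,0],1],[[0,0,0],[0,6,0],1],[[0,0,0],[0,8,0],1],[[0,0,0],[0,8,0],1],[[0,0,0],[0,9,0],1],[[0,0,0],[0,9,0],1],[[0,0,0],[0,9,0],1]])

```text
time: 10.1
eef_pos: [0.5446, -0.1977, 0.1068]
tcp_rot: [-0.568, 0.421, -0.42, 0.568]
contact_force: [-0.4, 0.6, -1.1]
opening: 0.159
```

step_arm(rows=[[[0,0,0],[0,0.5,0],1],[[0,0,0],[0,1,0],1],[[0,0,0],[0,1.5,0],1],[[0,0,0],[0,1.5,0],1],[[0,0,0],[0,1.5,0],1]])

```text
time: 10.52
eef_pos: [0.5447, -0.1977, 0.1055]
tcp_rot: [-0.568, 0.421, -0.421, 0.568]
contact_force: [0.4, 0.9, 0.3]
opening: 0.161
```

step_arm(rows=[[[0,0,0],[0,0.5,0],1],[[0,0,0],[0,1,0],1],[[0,0,0],[0,1,0],1],[[0,0,0],[0,1,0],1]])

```text
time: 10.85
eef_pos: [0.5447, -0.1977, 0.1044]
tcp_rot: [-0.568, 0.421, -0.421, 0.568]
contact_force: [-0.1, 0.9, 0.0]
opening: 0.162
```

step_arm(rows=[[[0,0,0],[0,0.5,0],1],[[0,0,0],[0,1,0],1],[[0,0,0],[0,1,0],1],[[0,0,0],[0,1,0],1]])

```text
time: 11.18
eef_pos: [0.5446, -0.1977, 0.1034]
tcp_rot: [-0.568, 0.421, -0.421, 0.568]
contact_force: [0.1, 2.0, -0.9]
opening: 0.155
```

```bash
python3 -c "
from plant import ctrl;print(ctrl.get_state())"
```

```text
{'time': 11.1833, 'qpos': array([-5.23325638e-01,  2.17396638e-01,  1.91049082e+00,  7.22281367e-05,
        1.01382101e+00,  7.50768523e-01]), 'dq': array([ 0.00094254, -0.00079607,  0.00106808, -0.00026114, -0.00050402,
        0.00155561]), 'joint_efforts': array([-7.15654716e-01, -3.46299398e+01, -2.63923055e+01, -2.56034480e-01,
       -2.76413877e-01,  5.44108800e-03]), 'eef_pos': array([ 0.5446359 , -0.1977388 ,  0.10339572]), 'tcp_rot': array([-0.56838692,  0.4206583 , -0.42057202,  0.56842069]), 'contact_force': array([ 0.09797419,  2.04188784, -0.9161269 ]), 'wrist_torque': array([ 0.2565257 ,  0.09531065, -0.00559256]), 'opening': 0.15450148394102214}
```

step_arm(rows=[[[0,0,0],[-0.3,0.5,0],1],[[0,0,0],[-0.3,1,0],1],[[0,0,0],[-0.3,2,0],1],[[0,0,0],[-0.3,2,0],1],[[0,0,0],[-0.3,2,0],1]])

```text
time: 11.6
eef_pos: [0.5446, -0.1977, 0.1013]
tcp_rot: [0.569, -0.421, 0.421, -0.568]
contact_force: [-0.5, -0.3, -2.6]
opening: 0.156
```

step_arm(rows=[[[0,0,0],[0,1,0],1],[[0,0,0],[0,2,0],1],[[0,0,0],[0,3,0],1],[[0,0,0],[0,3,0],1],[[0,0,0],[0,3,0],1]])

```text
time: 12.02
eef_pos: [0.5446, -0.1976, 0.0984]
tcp_rot: [0.568, -0.421, 0.421, -0.568]
contact_force: [0.3, -0.3, -1.0]
opening: 0.164
```

step_arm(rows=[[[0,0,0],[0,2,0],1],[[0,0,0],[0,4,0],1],[[0,0,0],[0,6,0],1],[[0,0,0],[0,8,0],1],[[0,0,0],[0,10,0],1],[[0,0,0],[0,11.5,0],1],[[0,0,0],[0,11.5,0],1],[[0,0,0],[0,11.5,0],1]])

```text
time: 12.68
eef_pos: [0.5445, -0.1975, 0.0868]
tcp_rot: [0.568, -0.421, 0.421, -0.568]
contact_force: [1.4, -0.1, -0.2]
opening: 0.158
```

step_arm(rows=[[[0,0,0],[0,1,0],1],[[0,0,0],[0,2,0],1],[[0,0,0],[0,2,0],1],[[0,0,0],[0,2,0],1]])

```text
time: 13.02
eef_pos: [0.5446, -0.1975, 0.085]
tcp_rot: [0.568, -0.421, 0.421, -0.568]
contact_force: [-0.8, -0.4, -0.6]
opening: 0.157
```

step_arm(rows=[[[0,0,0],[0,0.5,0],1],[[0,0,0],[0,1,0],1],[[0,0,0],[0,1,0],1],[[0,0,0],[0,1,0],1]])

```text
time: 13.35
eef_pos: [0.5447, -0.1975, 0.0842]
tcp_rot: [-0.568, 0.42, -0.421, 0.568]
contact_force: [-0.4, -0.0, -0.5]
opening: 0.158
```

step_arm(rows=[[[0,0,0],[0,0.5,0],1],[[0,0,0],[0,1,0],1],[[0,0,0],[0,1,0],1],[[0,0,0],[0,1,0],1]])

```text
time: 13.68
eef_pos: [0.5448, -0.1976, 0.0834]
tcp_rot: [-0.568, 0.42, -0.421, 0.568]
contact_force: [-0.9, -0.2, 3.0]
opening: 0.158
```

step_arm(rows=[[[0,0,0],[0,-4,0],1],[[0,0,0],[0,-12,0],1],[[0,0,0],[0,-22,0],1],[[0,0,0],[0,-34,0],1],[[0,0,0],[0,-46,0],1],[[0,0,0],[0,-48,0],1],[[0,0,0],[0,-48,0],1],[[0,0,0],[0,-48,0],1]])

```text
time: 14.35
eef_pos: [0.5446, -0.1975, 0.1314]
tcp_rot: [-0.568, 0.42, -0.421, 0.568]
contact_force: [-0.1, 0.3, -0.8]
opening: 0.156
```

```bash
python3 -c "
from h import *
go([539.3,-180.4,131],107)"
```

```text
t 14.35 pos [ 544.6 -197.5  131.4] F [-0.1  0.3 -0.8] open 0.156 q6 [-0.52  0.18  1.9   0.    1.06  0.75]
tool x [ 2.924e-01 -9.563e-01  5.000e-04] y [ 6.e-04 -3.e-04 -1.e+00]
turn [-0.03  0.    0.03] shift mm [-17.9   0.3  -0.1]
```

step_arm(rows=[[[0,0,0],[-6,0,0],1],[[0,0,0],[-12,0,0],1],[[0,0,0],[-18,0,0],1],[[0,0,0],[-18,0,0],1],[[0,0,0],[-18,0,0],1],[[0,0,0],[-18,0,0],1]])

```text
time: 14.85
eef_pos: [0.5393, -0.1801, 0.1309]
tcp_rot: [0.569, -0.42, 0.42, -0.568]
contact_force: [0.7, -0.3, -1.4]
opening: 0.159
```

```bash
python3 -c "
from h import *
go([539.3,-180.4,131],107)"
```

```text
t 14.85 pos [ 539.3 -180.1  130.9] F [ 0.7 -0.3 -1.4] open 0.159 q6 [-0.5   0.16  1.92 -0.    1.06  0.77]
tool x [ 2.927e-01 -9.562e-01  1.000e-04] y [-1.e-04 -1.e-04 -1.e+00]
turn [0.01 0.02 0.  ] shift mm [ 0.3 -0.1 -0.1]
```

step_arm(rows=[[[0,0,0],[0.3,2,0],1],[[0,0,0],[0.3,4,0],1],[[0,0,0],[0.3,5,0],1],[[0,0,0],[0.3,6,0],1],[[0,0,0],[0.3,7,0],1],[[0,0,0],[0.3,7,0],1],[[0,0,0],[0.3,7,0],1]])

```text
time: 15.43
eef_pos: [0.5393, -0.1806, 0.1238]
tcp_rot: [0.568, -0.421, 0.421, -0.568]
contact_force: [-0.3, 0.5, -0.7]
opening: 0.16
```

step_arm(rows=[[[0,0,0],[0,2,0],1],[[0,0,0],[0,4,0],1],[[0,0,0],[0,6,0],1],[[0,0,0],[0,8,0],1],[[0,0,0],[0,10,0],1],[[0,0,0],[0,12,0],1],[[0,0,0],[0,14,0],1],[[0,0,0],[0,16,0],1],[[0,0,0],[0,16,0],1],[[0,0,0],[0,16,0],1]])

```text
time: 16.27
eef_pos: [0.5392, -0.1805, 0.1077]
tcp_rot: [0.568, -0.421, 0.42, -0.568]
contact_force: [-1.1, 0.9, -1.2]
opening: 0.155
```

step_arm(rows=[[[0,0,0],[0,0.5,0],1],[[0,0,0],[0,1,0],1],[[0,0,0],[0,1.5,0],1],[[0,0,0],[0,2,0],1],[[0,0,0],[0,2,0],1],[[0,0,0],[0,2,0],1]])

```text
time: 16.77
eef_pos: [0.5394, -0.1805, 0.106]
tcp_rot: [-0.568, 0.421, -0.421, 0.568]
contact_force: [-0.5, 0.6, -1.6]
opening: 0.158
```

step_arm(rows=[[[0,0,0],[0,0.5,0],1],[[0,0,0],[0,1,0],1],[[0,0,0],[0,1,0],1],[[0,0,0],[0,1,0],1]])

```text
time: 17.1
eef_pos: [0.5395, -0.1805, 0.1051]
tcp_rot: [-0.568, 0.421, -0.421, 0.568]
contact_force: [0.1, 1.6, -0.3]
opening: 0.155
```

step_arm(rows=[[[0,0,0],[0,0.5,0],1],[[0,0,0],[0,1,0],1],[[0,0,0],[0,1,0],1],[[0,0,0],[0,1,0],1]])

```text
time: 17.43
eef_pos: [0.5395, -0.1806, 0.1043]
tcp_rot: [-0.568, 0.421, -0.421, 0.568]
contact_force: [-1.1, 2.3, 3.7]
opening: 0.153
```

step_arm(rows=[[[0,0,0],[0,0.5,0],1],[[0,0,0],[0,1,0],1],[[0,0,0],[0,1,0],1],[[0,0,0],[0,1,0],1]])

```text
time: 17.77
eef_pos: [0.5396, -0.1806, 0.1036]
tcp_rot: [-0.568, 0.421, -0.421, 0.568]
contact_force: [-2.1, 2.5, 4.9]
opening: 0.159
```

Slot 1 jams at about 22 mm. I'll lift out and go to slot 2.

step_arm(rows=[[[0,0,0],[0,-3,0],1],[[0,0,0],[0,-8,0],1],[[0,0,0],[0,-16,0],1],[[0,0,0],[0,-25,0],1],[[0,0,0],[0,-29,0],1],[[0,0,0],[0,-29,0],1],[[0,0,0],[0,-29,0],1]])

```text
time: 18.35
eef_pos: [0.5397, -0.1809, 0.1327]
tcp_rot: [-0.568, 0.42, -0.421, 0.568]
contact_force: [0.3, -0.1, -1.2]
opening: 0.159
```

```bash
python3 -c "
from h import *
go([534.1,-163.2,131],107)"
```

```text
t 18.35 pos [ 539.7 -180.9  132.7] F [ 0.3 -0.1 -1.2] open 0.159 q6 [-0.5   0.16  1.92 -0.    1.06  0.77]
tool x [ 0.2923 -0.9563  0.0012] y [ 1.3e-03 -9.0e-04 -1.0e+00]
turn [-0.06 -0.    0.07] shift mm [-18.6   1.7  -0.2]
```

step_arm(rows=[[[0,0,0],[-6,1,0],1],[[0,0,0],[-12,1,0],1],[[0,0,0],[-18.5,1,0],1],[[0,0,0],[-18.5,1,0],1],[[0,0,0],[-18.5,1,0],1],[[0,0,0],[-18.5,1,0],1]])

```text
time: 18.85
eef_pos: [0.534, -0.1627, 0.1309]
tcp_rot: [0.569, -0.42, 0.421, -0.568]
contact_force: [0.7, 0.1, -0.8]
opening: 0.16
```

```bash
python3 -c "
from h import *
go([534.1,-163.2,131],107)"
```

```text
t 18.85 pos [ 534.  -162.7  130.9] F [ 0.7  0.1 -0.8] open 0.16 q6 [-0.48  0.14  1.95 -0.    1.06  0.8 ]
tool x [ 2.928e-01 -9.562e-01  1.000e-04] y [ 0.e+00 -1.e-04 -1.e+00]
turn [0.   0.02 0.01] shift mm [ 0.5 -0.1 -0. ]
```

step_arm(rows=[[[0,0,0],[0.5,2,0],1],[[0,0,0],[0.5,4,0],1],[[0,0,0],[0.5,5,0],1],[[0,0,0],[0.5,6,0],1],[[0,0,0],[0.5,7,0],1],[[0,0,0],[0.5,7,0],1],[[0,0,0],[0.5,7,0],1]])

```text
time: 19.43
eef_pos: [0.5341, -0.1634, 0.1239]
tcp_rot: [0.568, -0.421, 0.421, -0.568]
contact_force: [0.5, -0.0, -1.9]
opening: 0.16
```

step_arm(rows=[[[0,0,0],[0,2,0],1],[[0,0,0],[0,4,0],1],[[0,0,0],[0,6,0],1],[[0,0,0],[0,8,0],1],[[0,0,0],[0,10,0],1],[[0,0,0],[0,12,0],1],[[0,0,0],[0,14,0],1],[[0,0,0],[0,16,0],1],[[0,0,0],[0,16,0],1],[[0,0,0],[0,16,0],1]])

```text
time: 20.27
eef_pos: [0.534, -0.1633, 0.1077]
tcp_rot: [0.568, -0.421, 0.42, -0.568]
contact_force: [-0.2, 0.9, -1.6]
opening: 0.159
```

step_arm(rows=[[[0,0,0],[0,0.5,0],1],[[0,0,0],[0,1,0],1],[[0,0,0],[0,1.5,0],1],[[0,0,0],[0,2,0],1],[[0,0,0],[0,2,0],1],[[0,0,0],[0,2,0],1]])

```text
time: 20.77
eef_pos: [0.5342, -0.1633, 0.106]
tcp_rot: [-0.568, 0.421, -0.421, 0.568]
contact_force: [-0.6, 0.6, -0.5]
opening: 0.158
```

step_arm(rows=[[[0,0,0],[0,0.5,0],1],[[0,0,0],[0,1,0],1],[[0,0,0],[0,1.5,0],1],[[0,0,0],[0,1.5,0],1]])

```text
time: 21.1
eef_pos: [0.5342, -0.1633, 0.1047]
tcp_rot: [-0.568, 0.421, -0.421, 0.568]
contact_force: [-0.1, 1.7, 1.8]
opening: 0.158
```

step_arm(rows=[[[0,0,0],[0,0.5,0],1],[[0,0,0],[0,1,0],1],[[0,0,0],[0,1,0],1],[[0,0,0],[0,1,0],1]])

```text
time: 21.43
eef_pos: [0.5343, -0.1633, 0.1039]
tcp_rot: [-0.568, 0.421, -0.421, 0.568]
contact_force: [-1.5, 3.2, 4.0]
opening: 0.159
```

Slot 2 jams at the same depth, so slot 0 is the only good one. I'll go back to it.

step_arm(rows=[[[0,0,0],[0,-3,0],1],[[0,0,0],[0,-8,0],1],[[0,0,0],[0,-16,0],1],[[0,0,0],[0,-25,0],1],[[0,0,0],[0,-29,0],1],[[0,0,0],[0,-29,0],1],[[0,0,0],[0,-29,0],1]])

```text
time: 22.02
eef_pos: [0.5345, -0.1637, 0.1332]
tcp_rot: [-0.568, 0.42, -0.421, 0.568]
contact_force: [-0.7, -0.3, -0.3]
opening: 0.157
```

step_arm(rows=[[[0,0,0],[8,1,0],1],[[0,0,0],[18,1,0],1],[[0,0,0],[28,1,0],1],[[0,0,0],[35.5,1,0],1],[[0,0,0],[35.5,1,0],1],[[0,0,0],[35.5,1,0],1],[[0,0,0],[35.5,1,0],1]])

```text
time: 22.6
eef_pos: [0.5443, -0.1974, 0.1312]
tcp_rot: [-0.568, 0.421, -0.42, 0.568]
contact_force: [0.2, -0.0, -1.3]
opening: 0.16
```

```bash
python3 -c "
from h import *
go([544.6,-197.6,131],107)"
```

```text
t 22.6 pos [ 544.3 -197.4  131.2] F [ 0.2 -0.  -1.3] open 0.16 q6 [-0.52  0.18  1.9   0.    1.07  0.75]
tool x [ 2.919e-01 -9.565e-01 -7.000e-04] y [-6.e-04  6.e-04 -1.e+00]
turn [ 0.02 -0.03 -0.04] shift mm [0.3 0.2 0.2]
```

step_arm(rows=[[[0,0,0],[0.2,2,0],1],[[0,0,0],[0.2,4,0],1],[[0,0,0],[0.2,5,0],1],[[0,0,0],[0.2,6,0],1],[[0,0,0],[0.2,7,0],1],[[0,0,0],[0.2,7,0],1],[[0,0,0],[0.2,7,0],1]])

```text
time: 23.18
eef_pos: [0.5445, -0.1974, 0.1244]
tcp_rot: [-0.568, 0.421, -0.421, 0.568]
contact_force: [0.7, -0.5, -1.1]
opening: 0.159
```

step_arm(rows=[[[0,0,0],[0,2,0],1],[[0,0,0],[0,4,0],1],[[0,0,0],[0,6,0],1],[[0,0,0],[0,8,0],1],[[0,0,0],[0,10,0],1],[[0,0,0],[0,12,0],1],[[0,0,0],[0,14,0],1],[[0,0,0],[0,16,0],1],[[0,0,0],[0,16,0],1]])

```text
time: 23.93
eef_pos: [0.5443, -0.1973, 0.1079]
tcp_rot: [0.568, -0.421, 0.42, -0.568]
contact_force: [0.2, 0.9, -1.4]
opening: 0.159
```

step_arm(rows=[[[0,0,0],[0,1,0],1],[[0,0,0],[0,2,0],1],[[0,0,0],[0,3,0],1],[[0,0,0],[0,4,0],1],[[0,0,0],[0,4,0],1],[[0,0,0],[0,4,0],1]])

```text
time: 24.43
eef_pos: [0.5446, -0.1975, 0.1044]
tcp_rot: [0.568, -0.421, 0.421, -0.568]
contact_force: [0.7, 0.9, 0.1]
opening: 0.16
```

step_arm(rows=[[[0,0,0],[0,2,0],1],[[0,0,0],[0,4,0],1],[[0,0,0],[0,6,0],1],[[0,0,0],[0,8,0],1],[[0,0,0],[0,10,0],1],[[0,0,0],[0,12,0],1],[[0,0,0],[0,14,0],1],[[0,0,0],[0,16,0],1],[[0,0,0],[0,17,0],1],[[0,0,0],[0,17,0],1]])

```text
time: 25.27
eef_pos: [0.5444, -0.1974, 0.0871]
tcp_rot: [0.568, -0.421, 0.42, -0.568]
contact_force: [0.0, -0.3, 0.0]
opening: 0.16
```

step_arm(rows=[[[0,0,0],[0,1,0],1],[[0,0,0],[0,2,0],1],[[0,0,0],[0,2,0],1],[[0,0,0],[0,2,0],1]])

```text
time: 25.6
eef_pos: [0.5446, -0.1975, 0.0855]
tcp_rot: [-0.568, 0.421, -0.421, 0.568]
contact_force: [0.3, 0.2, -1.3]
opening: 0.162
```

step_arm(rows=[[[0,0,0],[0,0.5,0],1],[[0,0,0],[0,1,0],1],[[0,0,0],[0,1,0],1],[[0,0,0],[0,1,0],1]])

```text
time: 25.93
eef_pos: [0.5446, -0.1975, 0.0845]
tcp_rot: [0.568, -0.421, 0.421, -0.568]
contact_force: [0.2, -0.2, -0.1]
opening: 0.159
```

step_arm(rows=[[[0,0,0],[0,0.5,0],1],[[0,0,0],[0,1,0],1],[[0,0,0],[0,1,0],1],[[0,0,0],[0,1,0],1]])

```text
time: 26.27
eef_pos: [0.5447, -0.1976, 0.0838]
tcp_rot: [0.568, -0.421, 0.421, -0.568]
contact_force: [-1.4, 0.3, 1.9]
opening: 0.162
```

```bash
python3 look.py 6 545.1 -199.2 122; python3 -c "
import cv2,numpy as np
q=np.load('pics/6.npz')['q'];x0,y0=310,125
cv2.imwrite('pics/tip6.png',cv2.resize(q[y0:y0+90,x0:x0+70,::-1],None,fx=6,fy=6,interpolation=cv2.INTER_CUBIC))"
```

```text
t 26.27 pos [ 544.7 -197.6   83.8] F [-1.4  0.3  1.9] open 0.162 q6 [-0.52  0.24  1.92 -0.    0.98  0.75]
tool x [ 2.924e-01 -9.563e-01  1.000e-04] y [ 1.e-04 -1.e-04 -1.e+00]
turn [-0.    0.    0.01] shift mm [  1.7 -38.2  -0.1]
```

View pics/tip6.png

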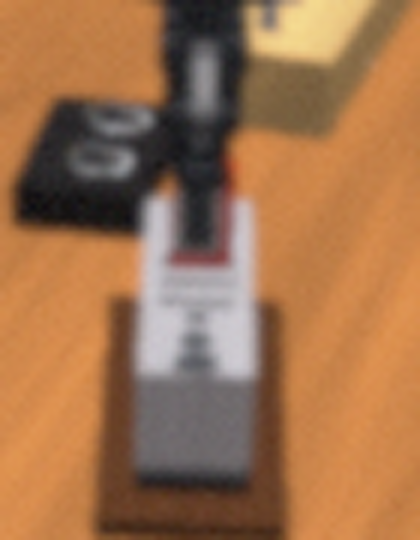

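The gauge's shoulder (zoom y≈262) sits on the block just behind the middle slot's line (y≈282), and no blade shows, so it is home. I'll release it.

step_arm(rows=[[[0,0,0],[0,0,0],0.7],[[0,0,0],[0,0,0],0.6],[[0,0,0],[0,0,0],0.4],[[0,0,0],[0,0,0],0.2],[[0,0,0],[0,0,0],0],[[0,0,0],[0,0,0],0],[[0,0,0],[0,0,0],0],[[0,0,0],[0,0,0],0],[[0,0,0],[0,0,0],0],[[0,0,0],[0,0,0],0]])

```text
time: 27.2
eef_pos: [0.5446, -0.1975, 0.0835]
tcp_rot: [-0.568, 0.421, -0.421, 0.568]
contact_force: [0.4, 0.2, -0.6]
opening: 1.0
```

step_arm(rows=[[[0,0,0],[0,-10,0],0],[[0,0,0],[0,-30,0],0],[[0,0,0],[0,-60,0],0],[[0,0,0],[0,-90,0],0],[[0,0,0],[0,-120,0],0],[[0,0,0],[0,-130,0],0],[[0,0,0],[0,-130,0],0]])

```text
time: 27.78
eef_pos: [0.5465, -0.1986, 0.2184]
tcp_rot: [-0.568, 0.418, -0.424, 0.569]
contact_force: [0.1, -0.7, 0.6]
opening: 0.999
```

step_arm(rows=[[[0,0,0],[-30,0,0],0],[[0,0,0],[-60,0,0],0],[[0,0,0],[-95,0,0],0],[[0,0,0],[-130,0,0],0],[[0,0,0],[-165,0,0],0],[[0,0,0],[-200,0,0],0],[[0,0,0],[-230,0,0],0],[[0,0,0],[-230,0,0],0],[[0,0,0],[-230,0,0],0],[[0,0,0],[-230,0,0],0]])

```text
time: 28.62
eef_pos: [0.4769, 0.0222, 0.2122]
tcp_rot: [0.569, -0.421, 0.42, -0.568]
contact_force: [-0.3, 0.3, 0.4]
opening: 1.001
```

```bash
python3 look.py 7 545.1 -199.2 122;python3 -c "
import cv2,numpy as np
cv2.imwrite('pics/7t.png',np.load('pics/7.npz')['p'][...,::-1])"
```

```text
t 28.62 pos [476.9  22.2 212.2] F [-0.3  0.3  0.4] open 1.001 q6 [-0.17 -0.14  2.07 -0.    1.22  1.11]
tool x [ 2.928e-01 -9.562e-01 -4.000e-04] y [-1.9e-03 -2.0e-04 -1.0e+00]
turn [ 0.11  0.02 -0.02] shift mm [231.7  90.1   0.6]
```

View pics/7.png

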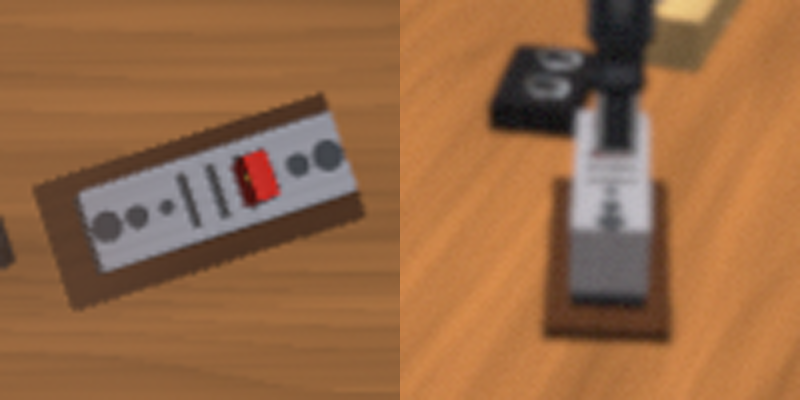

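View pics/7t.png

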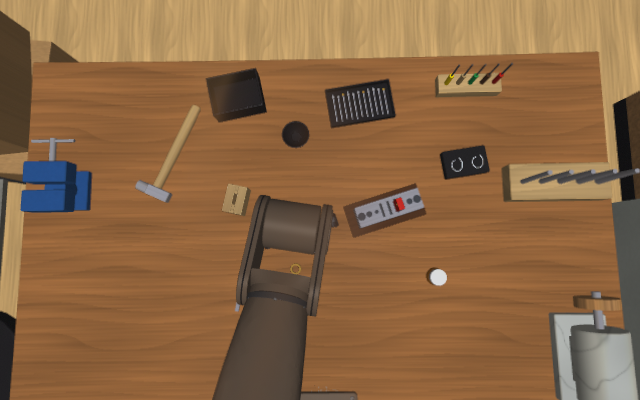

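Run:
```python
from h import *
p,d=viewer.read_camera("top")
hsv=cv2.cvtColor(p,cv2.COLOR_RGB2HSV)
m=(hsv[...,1]>150)&((hsv[...,0]<6)|(hsv[...,0]>172))&(hsv[...,2]>140); m[:175]=0;m[245:]=0;m[:,:335]=0;m[:,435:]=0
v,u=np.nonzero(m); px=np.c_[u,v]
c=viewer.calibration("top");R=np.array(c["R"])
o,r=ray("top",px); X=o+r*d[v,u][:,None]
print("n",len(u),"z median",np.median(X[:,2]),"xy",X[:,:2].mean(0))
P=plane("top",px,.124)[:,:2]*1000; print(np.round(P.mean(0),1),cv2.minAreaRect(P.astype(np.float32)))
b=plane("top",[[370,213]],.074); z=d[213,370]; oo,rr=ray("top",[[370,213]]); print("block top z",(oo+rr*z)[0,2])
print(ctrl.get_state()["contact_force"],ctrl.sign_off())
```

```text
n 63 z median 0.12398806093307901 xy [ 0.54374211 -0.19993064]
[ 543.7 -199.9] ((543.874267578125, -200.29638671875), (26.103168487548828, 12.354757308959961), 16.426307678222656)
block top z 0.07584265932297862
the job is handed in; nothing more can be done
[-0.39491134  0.16163886  0.13100023] None
```

The gauge is standing fully home in slot 0, the right one, let go with the hand well clear. I handed the job in at about 29 s, and no verdict was reported.

I drew the gauge out of its stand and tried the slots from right to left:

| Slot | Result |
|---|---|
| Slot 0 (right) | Clear; fully home |
| Slot 1 (middle) | Jammed about 22 mm down |
| Slot 2 (left) | Jammed about 22 mm down |

The measured force stayed around 6 N or less throughout.

- **First try at slot 0:** The blade landed on the block's top because my camera estimate was about 1.5 mm off. I slid it sideways under light pressure, about 5 N, until it dropped in.
- **Seating:** The handle's top measured z ≈ 0.124 m, which is what it should be with the shoulder on the block at 0.074 m. It also looked upright from above.
- **Small disagreements:** The depth camera put the block's top about 2 mm high, and the top camera and arm differ by about 2 mm in y. Both are about the stated calibration error.
- **Bystanders:** All of them looked unmoved in the last top view, except that the arm partly hid the tweezers. I judged this by eye and did not measure it. Neither the hand nor the gauge went near the tweezers.

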